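Pin the slide feeder in line with a taper drift, then load its rocker tray

TASK

The carriage of the slide feeder stands a little out of line. Take the orange-handled taper drift from its grey stand and push it down through the yellow lug and the steel tongue under it until its collar is fully home, letting the drift itself pull the carriage into line, and leave it there. Then set the closed slide box (white with a teal lid) gently, lid up and lengthwise, on the white rocker tray so that its weight tips the tray towards the receiving bay, and let go; leave the other things on the bench alone.

Things in the scene. Friction and masses are not known exactly. Their poses are not given: they have to be found in the camera images.
- feeder: Slide feeder, screwed down and turned: 270 (x) x 260 (y) mm aluminium base plate. Origin: on the bench under its middle; x: direction in which the tray tips, y: carriage slide, from lug towards tray, z up. Lug hole at x 0, y -82 mm; with the carriage in line the level tray's floor centre is at x 1, y 70, z 79 mm. The grey receiving bay at x 87 to 137 mm is 60 mm high.
- feeder_hole (a point): Centre of the hole's mouth on the upper face of the fixed yellow lug, 105 mm above the bench; axes as the feeder's. The lug is a 70 (x) x 56 (y) x 10 mm plate with a vertical through hole of 27.5 mm; a grey column carries it at its -y edge; the space below the tongue is free down to 12 mm above the bench.
- carriage_hole (a point): Centre of the upper mouth of the hole (27.5 mm, through a 10 mm thick steel tongue) of the sliding carriage, 11 mm under the lug's upper face, seen only through the lug's hole. In line, it lies straight under feeder_hole.
- carriage (a joint): Slide of the carriage (tongue and tray) along the feeder's y, in m. 0: holes in line; it starts 5 to 9 mm off, positive (towards the tray). Held by friction alone, about 2.5 N; no spring. A drift pushed straight down the lug's hole catches the tongue's hole and draws it in; that takes about 5 to 15 N downwards.
- drift: Steel taper drift, 154 mm, upright in its stand, 0.2 kg. Origin: centre of its collar's underside; z up along the handle. Below: 26 mm of shank, 26 mm diameter, then a 60 mm taper to a 6 mm tip. Above: collar 42 mm diameter, 6 mm thick, then a round orange handle 28 mm diameter from z 6 to 68 mm. Its yaw means nothing. Home: collar resting on the lug, origin at feeder_hole, handle end 173 mm above the bench.
- drift_stand: Grey plastic stand, screwed down: 90 x 90 mm foot, 60 x 60 mm block, 100 mm high, with a 30 mm upright hole in which the drift hangs by its collar, 2 mm loose to each side. Origin: centre of its underside.
- slide_box: Closed slide box, white with a teal lid that stays shut: 100 (x) x 62 (y) x 60 (z) mm, about 0.3 kg. Origin: centre of its underside, z up, x lengthwise.
- tray_seat (a point): Centre of the white rocker tray's floor (upper face), 79 mm above the bench when level; axes are the tray's: x lengthwise, downhill when tipped, z square to the floor. Floor 124 (x) x 78 (y) mm inside, side and rear walls 10 mm high, blue front lip 11 mm high at +x. The box goes here with its x along the tray's x, either way round.
- tray (a joint): Tip angle of the rocker tray in rad: 0 level (held so by its dark counterweight), 0.30 fully tipped, front down towards the receiving bay. The hinge runs along the tray's y, 41 mm behind tray_seat; the box's weight anywhere in the tray tips it in about a second and keeps it down.
- reagent: Amber reagent bottle, 60 mm diameter, 150 mm tall. Bystander, loose. Origin: centre of its underside.
- stain_jar: Small jar with blue cap, 56 mm diameter, 70 mm tall. Bystander, loose. Origin: centre of its underside.
- dishes: Two stacked clear culture dishes, 90 mm diameter, 27 mm high in all. Bystander, loose. Origin: centre of its underside.
- open_slide_tray: Open white tray full of upright glass slides, 130 x 90 x 35 mm. Bystander, loose. Origin: centre of its underside.
There are look-alikes about, which are no part of the job. Leave any purple look-alike of the drift alone.

How it is judged:
By the outcome, as a careful person would: the job done as asked, in the order asked, and still so for the second after the job is handed in, with the robot touching nothing.
It also fails if it takes over 64 s, if anything falls off the work surface, if the arm or the gripper's body presses on something with over 40 N, if the wrist force passes 120 N, or if a joint passes its speed limit or range.

ROBOT

A 6-joint arm with a two-finger parallel gripper is mounted at the origin on the work surface. World frame = base frame: x ahead of the robot, y to its left, z up, the work surface at z = 0. Lengths are in m, angles in rad, forces in N, time in s.
With the tool pointing down it reaches from about 0.35 to 0.875 m from the base axis. Payload 4.2 kg.
Tool frame: the origin (TCP) lies midway between the tips of the shut fingers; the grasp point (between the pads) lies 19 mm behind it; x points along the fingers, z is the direction in which the jaws open and shut, and the axes are right-handed (so a half turn about x gives the same grasp; the last joint's range is limited). The gripper opens to 87 mm and grips with 3 to 60 N. Pads are 19 mm wide; open, the fingers measure 117 mm over their backs; the gripper's body (75 mm by 190 mm) begins 51 mm behind the grasp point.
Start: joints at [1.448, 0.385, 0.008, 0, -1.194, -0.259], TCP at [0.233, 0.58, 0.223] pointing down, gripper open.
Joint ranges: [-3.14, 3.14], [-1.21, 2.06], [-1.07, 1.41], [-3.16, 2.05], [-2.99, -0.16], [-3.1, 3.1]. Speed limits (rad/s): [2.79, 2.79, 3.14, 3.14, 3.14, 3.14].

INTERFACE

Orientations are given as [roll, pitch, yaw] about the fixed x, y, z axes, in that order (R = Rz(yaw) Ry(pitch) Rx(roll)).
In Python, from plant import manip gives the robot as it stands. Calls block until the motion is done:
- manip.goto(position, orientation): joint-space move of the TCP to a pose.
- manip.move_l(position, orientation=None, speed=0.15, force_limit=None): straight line of the TCP; orientation=None keeps the orientation; speed is the mean speed in m/s. With force_limit (N) it stops when the force on the tool has changed by that much, and returns True; else False.
- manip.movej(angles): joint-space move.
- manip.set_gripper(opening, squeeze=None): finger opening in m; squeeze is the grip in N (None keeps the last); returns when the fingers have stopped.
- manip.hold(seconds).
- manip.ik(position, orientation): joint angles nearest the present ones, or None.
- manip.read_camera(name): name is "scene" or "top" or "wrist"; returns the picture (400x640x3 uint8, red, green, blue); there is no depth.
- manip.camera_info(name): a dict with "fx", "fy", "cx", "cy" (pixels), "k1" (the pictures are not rectified: a ray, as slopes to the right and down, at radius r is drawn at 1 + k1 r^2 times it, then the intrinsics apply), "R" (3x3) and "t" (3): a world point X has camera coordinates R X + t; the wrist camera has in their place "tool_from_camera" (4x4, takes a point from camera to tool coordinates, whose origin is the TCP and whose axes are the tool frame's). Camera axes: x right, y down, z forward; pixel columns grow to the right and rows downward; lengths in m; the calibration is good to about 2 mm. A picture is of the moment at which its call begins: read the wrist's pose just before it. camera_info takes no time and is no camera call.
A pose or a line that the arm cannot do raises manip.Unreachable and nothing moves.
- manip.job_done(): hands the job in, once; it reports no verdict.
Trained networks look in the newest picture that a camera, given by its name, has taken for a name from the list of things; names that differ only in an ending like _2 or _b are one class to them, and where a whole thing is asked for, a point or a joint stands for the part that bears it (a point fixed in the world has none). Each returns a list of dicts, best first, with "p" (0 to 1); they miss things now and then, are a little off and sometimes report something else, mostly with a low value. They report only what shows in the picture. A call takes as long as a camera call. They do not tell look-alikes from the thing itself.
- manip.boxes_of(camera, thing): "xyz" ([x, y, z] in m, in world coordinates, good to about 4 mm: the middle of the surface that is visible of it).
- manip.landmark_of(camera, thing): "xyz" ([x, y, z] in m, in world coordinates, good to about 4 mm: a listed point, or the origin of a listed thing).
Readings, each from a call of its own:
- manip.get_t(): time.
- manip.get_q(): joint angles.
- manip.get_dq(): joint speeds.
- manip.get_joint_efforts(): joint torques, N m.
- manip.get_position(): TCP position.
- manip.get_orientation(): TCP orientation.
- manip.get_ft_force(): force on the tool from outside, world axes, zero at the start.
- manip.get_wrist_torque(): the same for the moment, N m.
- manip.get_grip_width(): finger opening in m.
Only numpy, scipy, OpenCV 4.12 (cv2) and the standard library are available. Lean on these libraries where they do the work, as an engineer would, in place of code of your own. Each camera call takes 0.05 s, during which the arm holds its last target.

## Working session

There is one attempt and no reset: what is moved stays moved. The work goes in short steps, each a Python script; the robot and the scene stay as the last script left them, time stands still between calls to the robot, and variables do not carry over. Pictures are saved under pics/ and viewed, and the job is handed in when it is done.

```bash
ls; mkdir -p pics; python3 - <<'E'
from plant import manip
import cv2
for n in ("scene","top"):
    im=manip.read_camera(n); cv2.imwrite(f"pics/{n}0.png",im[:,:,::-1])
    for th in ("drift","drift_stand","slide_box","feeder","feeder_hole","carriage_hole","tray_seat","reagent","stain_jar","dishes","open_slide_tray"):
        print(n,th,[(round(d["p"],2),[round(float(v),3) for v in d["xyz"]]) for d in manip.landmark_of(n,th)])
print(manip.get_t(),manip.get_orientation())
E
```

```text
pics
scene drift [(0.88, [0.371, -0.292, 0.088]), (0.86, [0.487, -0.432, 0.086]), (0.85, [0.48, -0.336, 0.1])]
scene drift_stand [(0.83, [0.48, -0.332, -0.001])]
scene slide_box [(0.68, [0.459, 0.374, -0.003])]
scene feeder [(0.71, [0.53, 0.016, -0.001])]
scene feeder_hole [(0.65, [0.543, -0.07, 0.103]), (0.43, [0.383, 0.176, 0.001]), (0.25, [0.478, -0.33, 0.099])]
scene carriage_hole [(0.56, [0.541, -0.061, 0.098])]
scene tray_seat [(0.67, [0.516, 0.09, 0.076])]
scene reagent [(0.82, [0.725, 0.287, 0.004]), (0.39, [0.459, 0.374, -0.0])]
scene stain_jar [(0.94, [0.396, -0.199, 0.003])]
scene dishes [(0.72, [0.386, 0.177, -0.0])]
scene open_slide_tray [(0.85, [0.72, -0.354, 0.007])]
top drift [(0.93, [0.37, -0.297, 0.083]), (0.91, [0.48, -0.431, 0.083]), (0.74, [0.481, -0.333, 0.103]), (0.26, [0.548, -0.07, 0.105])]
top drift_stand [(0.8, [0.484, -0.332, -0.004])]
top slide_box [(0.74, [0.458, 0.372, 0.002])]
top feeder [(0.6, [0.533, 0.017, -0.002])]
top feeder_hole [(0.79, [0.549, -0.068, 0.105]), (0.21, [0.722, -0.356, 0.006]), (0.16, [0.546, -0.064, 0.092])]
top carriage_hole [(0.85, [0.542, -0.065, 0.091])]
top tray_seat [(0.59, [0.522, 0.088, 0.081])]
top reagent [(0.78, [0.728, 0.289, -0.0]), (0.23, [0.722, -0.353, 0.001])]
top stain_jar [(0.98, [0.395, -0.196, -0.003])]
top dishes [(0.66, [0.382, 0.176, -0.002])]
top open_slide_tray [(0.57, [0.724, -0.351, 0.004])]
1.2 [-0.19022012  1.57074377 -2.14277652]
```

View pics/scene0.png

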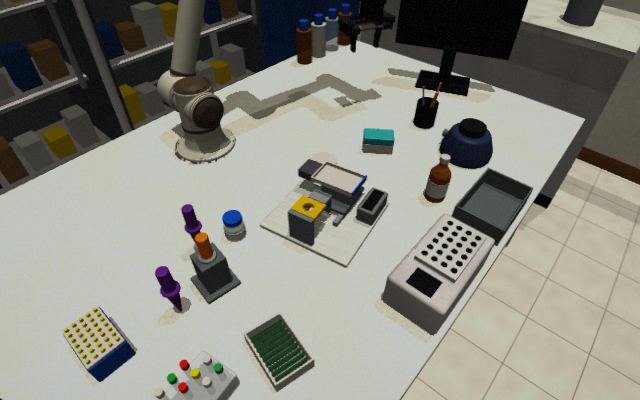

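View pics/top0.png

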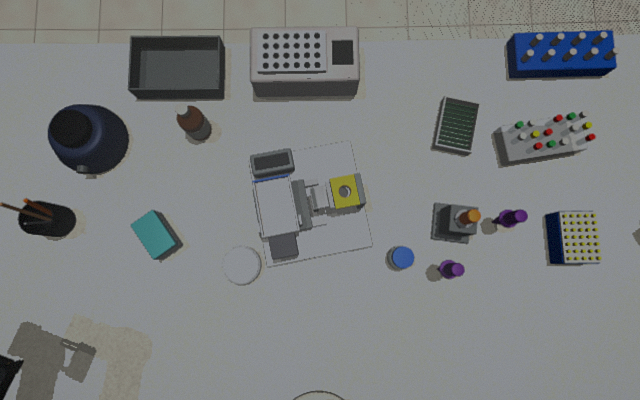

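Candidates for the drift in the scene picture are the orange handle in the grey stand at (204,245), purple at (188,215) and purple at (165,280). In the top picture they are at (472,215), (452,269) and (511,217). By the description I choose the orange one. I'll check it close up with the wrist camera.

```bash
cat > h.py <<'E'
from plant import manip
import numpy as np, cv2
from scipy.spatial.transform import Rotation as Ro
def down(th):
    x=np.array([0,0,-1.]);z=np.array([np.cos(th),np.sin(th),0]);y=np.cross(z,x)
    return Ro.from_matrix(np.c_[x,y,z]).as_euler("xyz")
def toolT():
    T=np.eye(4);T[:3,:3]=Ro.from_euler("xyz",manip.get_orientation()).as_matrix();T[:3,3]=manip.get_position();return T
def cam(name,T=None):
    c=manip.camera_info(name)
    if name=="wrist":
        W=(toolT() if T is None else T)@np.array(c["tool_from_camera"]);R=W[:3,:3].T;t=-R@W[:3,3]
    else: R=np.array(c["R"]);t=np.array(c["t"])
    return c,R,t
def proj(C,X):
    c,R,t=C;p=R@np.asarray(X)+t;u=p[:2]/p[2];u=u*(1+c["k1"]*(u@u));return np.array([c["fx"]*u[0]+c["cx"],c["fy"]*u[1]+c["cy"]])
def back(C,uv,z):
    c,R,t=C
    K=np.array([[c["fx"],0,c["cx"]],[0,c["fy"],c["cy"]],[0,0,1]])
    d=(np.array(uv,float)-K[:2,2])/[c["fx"],c["fy"]];u=d.copy()
    for _ in range(20): u=d/(1+c["k1"]*(u@u))
    r=R.T@np.array([u[0],u[1],1]);o=-R.T@t
    return o+r*(z-o[2])/r[2]
def shot(name,fn):
    C=cam(name);im=manip.read_camera(name);cv2.imwrite("pics/"+fn,im[:,:,::-1]);return C,im
def show(name,th,f=None):
    r=(f or manip.landmark_of)(name,th);print(name,th,[(round(d["p"],2),[round(float(v),4) for v in d["xyz"]]) for d in r]);return r
E
python3 - <<'E'
from h import *
c=manip.camera_info("wrist");print({k:np.round(np.array(v),3).tolist() for k,v in c.items()})
for th in (1.74,1.74-np.pi,0.17,0.17-np.pi):
    for p in ([.48,-.333,.26],[.545,-.068,.26],[.458,.373,.2],[.52,.09,.25]):
        q=manip.ik(p,down(th));print(round(th,2),p,None if q is None else np.round(q,2))
print(np.round(toolT(),3))
E
```

```text
{'fx': 295.048, 'fy': 295.048, 'cx': 324.108, 'cy': 200.24, 'k1': -0.006, 'tool_from_camera': [[-0.0, -0.247, 0.969, -0.163], [-0.001, -0.969, -0.247, 0.067], [1.0, -0.001, -0.0, 0.0], [0.0, 0.0, 0.0, 1.0]]}
1.74 [0.48, -0.333, 0.26] [-0.33  0.29 -0.03  0.   -1.24 -1.07]
1.74 [0.545, -0.068, 0.26] [ 0.17  0.23 -0.12  0.   -1.22 -1.57]
1.74 [0.458, 0.373, 0.2] [ 0.96  0.34 -0.11  0.   -1.11 -2.36]
1.74 [0.52, 0.09, 0.25] [ 0.48  0.2  -0.18  0.   -1.19 -1.88]
-1.4 [0.48, -0.333, 0.26] [-0.33  0.29 -0.03  0.   -1.24  2.07]
-1.4 [0.545, -0.068, 0.26] [ 0.17  0.23 -0.12  0.   -1.22  1.57]
-1.4 [0.458, 0.373, 0.2] [ 0.96  0.34 -0.11  0.   -1.11  0.78]
-1.4 [0.52, 0.09, 0.25] [ 0.48  0.2  -0.18  0.   -1.19  1.26]
0.17 [0.48, -0.333, 0.26] [-0.33  0.29 -0.03 -0.   -1.24 -2.64]
0.17 [0.545, -0.068, 0.26] None
0.17 [0.458, 0.373, 0.2] [ 0.96  0.34 -0.11  0.   -1.11  2.35]
0.17 [0.52, 0.09, 0.25] [ 0.48  0.2  -0.18  0.   -1.19  2.83]
-2.97 [0.48, -0.333, 0.26] [-0.33  0.29 -0.03  0.   -1.24  0.5 ]
-2.97 [0.545, -0.068, 0.26] [ 0.17  0.23 -0.12  0.   -1.22 -0.  ]
-2.97 [0.458, 0.373, 0.2] [ 0.96  0.34 -0.11  0.   -1.11 -0.79]
-2.97 [0.52, 0.09, 0.25] [ 0.48  0.2  -0.18  0.   -1.19 -0.31]
[[-0.     0.928 -0.373  0.233]
 [-0.    -0.373 -0.928  0.58 ]
 [-1.    -0.     0.     0.223]
 [ 0.     0.     0.     1.   ]]<sys>:0: UserWarning: Gimbal lock detected. Setting third angle to zero since it is not possible to uniquely determine all angles.
```

```bash
python3 - 2>/dev/null <<'E'
from h import *
manip.goto([.458,.373,.25],down(-1.4))
C,_=shot("wrist","w_box.png");np.save("c1.npy",toolT())
show("wrist","slide_box")
manip.goto([.54,0.0,.30],down(-1.4))
C,_=shot("wrist","w_feed.png");np.save("c2.npy",toolT())
for t in ("feeder","feeder_hole","carriage_hole","tray_seat"): show("wrist",t)
manip.goto([.48,-.333,.27],down(-1.4))
C,_=shot("wrist","w_drift.png");np.save("c3.npy",toolT())
for t in ("drift","drift_stand"): show("wrist",t)
print(manip.get_t(), manip.get_ft_force())
E
```

```text
wrist slide_box [(0.59, [0.459, 0.3768, -0.0028])]
wrist feeder [(0.69, [0.5326, 0.017, -0.0])]
wrist feeder_hole [(0.92, [0.5479, -0.0679, 0.104])]
wrist carriage_hole [(0.83, [0.5434, -0.0568, 0.0926])]
wrist tray_seat [(0.65, [0.721, -0.3507, -0.0021]), (0.56, [0.5172, 0.0929, 0.0799])]
wrist drift [(0.87, [0.4022, -0.402, 0.0224]), (0.77, [0.4244, -0.302, 0.0736]), (0.65, [0.4804, -0.3275, 0.1017])]
wrist drift_stand [(0.77, [0.4781, -0.329, -0.0048])]
5.5917 [-0.61088402 -1.23993237  0.15276573]
```

View pics/w_box.png

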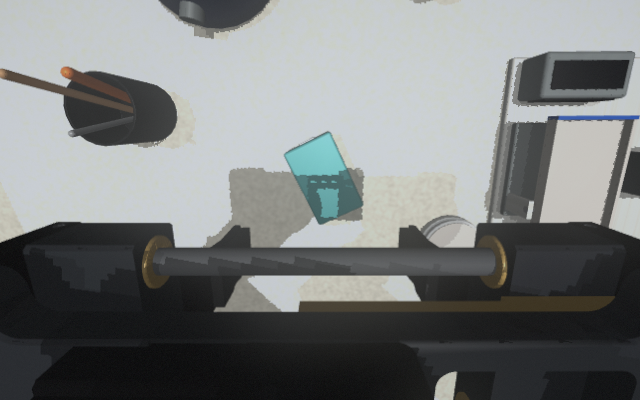

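View pics/w_feed.png

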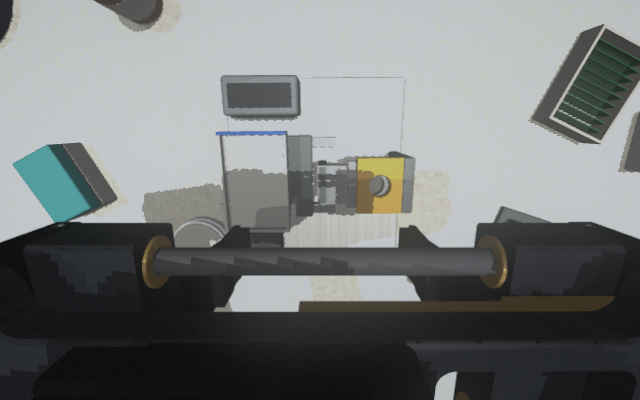

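View pics/w_drift.png

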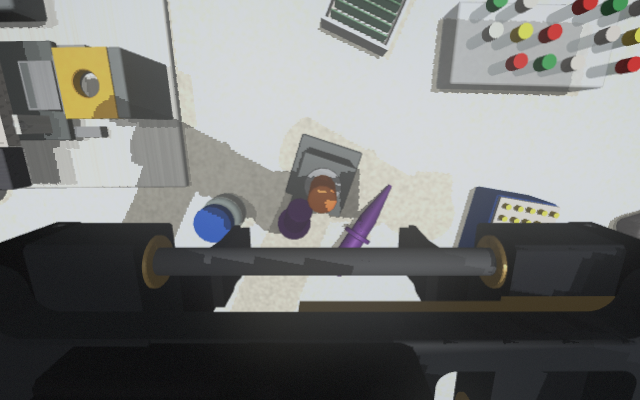

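The box lid is at (322,178). The lug is at (383,185), with its hole. The orange handle in the grey stand is at (322,195). One purple drift looks to be lying down at (365,225), so I'll check that in the fixed cameras.

```bash
python3 - 2>/dev/null <<'E'
from h import *
C,a=shot("scene","scene1.png");C2,b=shot("top","top1.png")
cv2.imwrite("pics/c1.png",np.vstack([cv2.resize(a[160:360,100:340],(600,500))[:300],cv2.resize(b[170:310,360:600],(600,350))[:300]])[:,:,::-1])
print(manip.get_t())
for t in ("drift",): show("top",t);show("scene",t)
E
```

```text
5.6917
top drift [(0.52, [0.4028, -0.3959, 0.0163])]
scene drift [(0.82, [0.4792, -0.3322, 0.0985]), (0.58, [0.4019, -0.3971, 0.0207]), (0.55, [0.4227, -0.3023, 0.0741])]
```

View pics/c1.png

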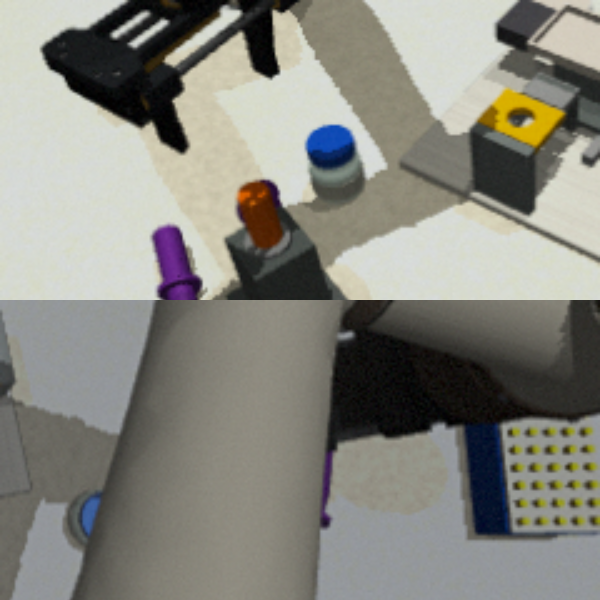

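View pics/scene1.png

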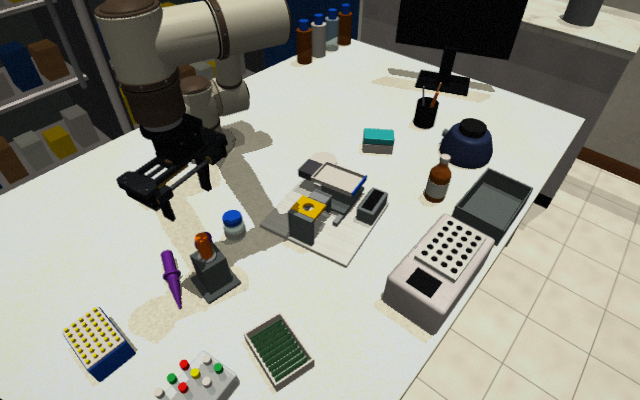

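```bash
python3 - 2>/dev/null <<'E'
from h import *
a=cv2.imread("pics/w_drift.png")[115:265,240:420];b=cv2.imread("pics/scene1.png")[215:310,145:265]
cv2.imwrite("pics/c2.png",np.hstack([cv2.resize(a,(480,400),interpolation=cv2.INTER_CUBIC)[:400],cv2.resize(b,(320,253))[:253].repeat(1,0) if 0 else cv2.copyMakeBorder(cv2.resize(b,(320,253)),0,147,0,0,cv2.BORDER_CONSTANT)]))
E
```

```text
(no output)
```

View pics/c2.png

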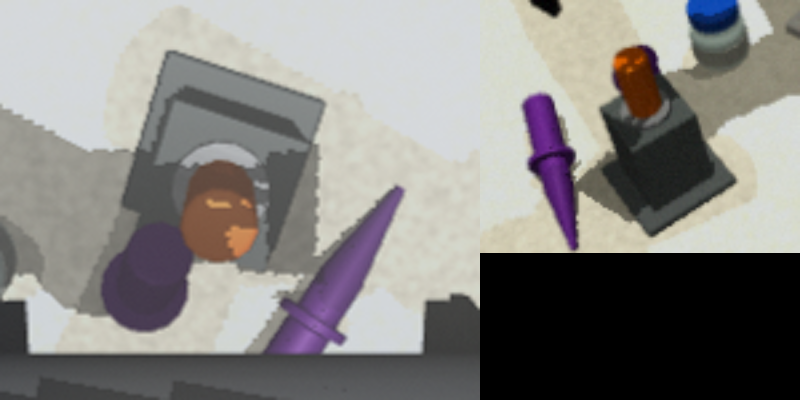

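```bash
python3 - 2>/dev/null <<'E'
from h import *
C=cam("wrist",np.load("c3.npy"))
print("purple collar",back(C,(294.4,224),.074),"end",back(C,(299,210.6),.135))
px=lambda x,y:(240+x/2.667,115+y/2.667)
print("orange top",back(C,px(221,226),.168), "base ring",back(C,px(218,180),.106), "proj",proj(C,[.481,-.332,.168]),px(221,226))
print("stand top corner", back(C,px(178,92),.1),back(C,px(310,142),.1))
# feeder
im=cv2.imread("pics/w_feed.png");C=cam("wrist",np.load("c2.npy"))
hsv=cv2.cvtColor(im,cv2.COLOR_BGR2HSV)
m=cv2.inRange(hsv,(18,120,80),(35,255,255));n,l,s,c=cv2.connectedComponentsWithStats(m);i=1+s[1:,4].argmax();print(s[i],c[i])
m=(l==i).astype(np.uint8);ct=cv2.findContours(m,cv2.RETR_CCOMP,cv2.CHAIN_APPROX_NONE)
for k,x in enumerate(ct[0]):
    if len(x)>15:
        (u,w,a)=cv2.minAreaRect(x);bp=cv2.boxPoints((u,w,a));B=[back(C,p,.105)[:2].round(4).tolist() for p in bp]
        print(len(x),u,w,a,B, back(C,u,.105)[:2])
cv2.imwrite("pics/c3.png",np.vstack([cv2.resize(im[120:250,200:430],(800,452),interpolation=cv2.INTER_CUBIC)]))
# box
im=cv2.imread("pics/w_box.png");C=cam("wrist",np.load("c1.npy"))
hsv=cv2.cvtColor(im,cv2.COLOR_BGR2HSV);m=cv2.inRange(hsv,(80,90,40),(100,255,255));n,l,s,c=cv2.connectedComponentsWithStats(m);i=1+s[1:,4].argmax();print(s[i])
p=np.argwhere(l==i)[:,::-1].astype(float)
W=np.array([back(C,q,.06)[:2] for q in p]);u,w,a=cv2.minAreaRect(W.astype(np.float32)*1000);print(u,w,a)
im=cv2.imread("pics/top0.png");C=cam("top")
hsv=cv2.cvtColor(im,cv2.COLOR_BGR2HSV);m=cv2.inRange(hsv,(80,90,40),(100,255,255));n,l,s,c=cv2.connectedComponentsWithStats(m);i=1+s[1:,4].argmax();print(s[i])
p=np.argwhere(l==i)[:,::-1].astype(float)
W=np.array([back(C,q,.06)[:2] for q in p]);print(cv2.minAreaRect(W.astype(np.float32)*1000))
E
```

```text
purple collar [ 0.41847775 -0.30387316  0.074     ] end [ 0.45567535 -0.3092692   0.135     ]
orange top [ 0.47983711 -0.33074565  0.168     ] base ring [ 0.48392706 -0.32850632  0.106     ] proj [324.41050434 198.76578865] (322.86464191976006, 199.73940757405325)
stand top corner [ 0.51686861 -0.30580104  0.1       ] [ 0.50568866 -0.36446279  0.1       ]
[ 358  158   46   55 1450] [385.75448276 181.83172414]
218 (380.5, 185.0) (54.0, 45.0) 90.0 [[0.5745, -0.0342], [0.5838, -0.0877], [0.5175, -0.1038], [0.5078, -0.0477]] [ 0.54665989 -0.0681673 ]
[ 285  133   62   43 1723]
(479.1177978515625, 388.4439697265625) (49.60873031616211, 59.301116943359375) 34.99604034423828
[ 131  210   45   49 1153]
((460.4232482910156, 373.31781005859375), (98.6120834350586, 61.128108978271484), 35.29246139526367)
```

View pics/c3.png

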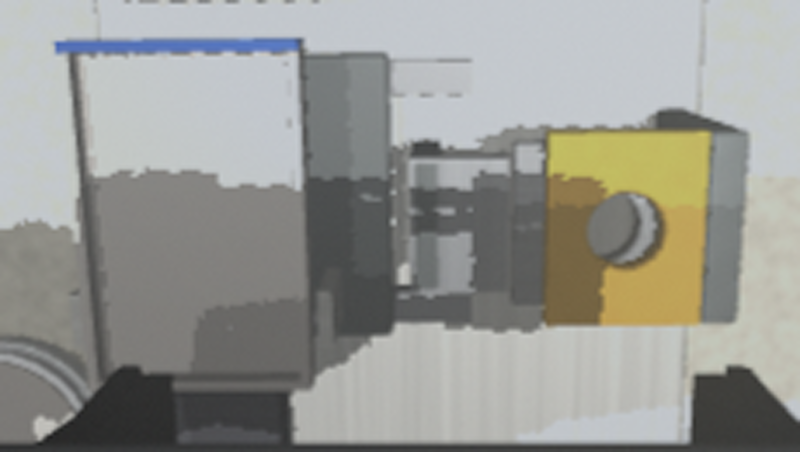

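```bash
python3 - 2>/dev/null <<'E'
from h import *
C=cam("wrist",np.load("c2.npy"));print("hole",back(C,(379.7,185.9),.105))
C=cam("wrist",np.load("c3.npy"))
th=-2.32
manip.set_gripper(.062)
manip.goto([.481,-.332,.20],down(th))
shot("wrist","w_d2.png")
print(manip.move_l([.481,-.332,.131],speed=.08,force_limit=6),manip.get_position())
shot("scene","s_d2.png")
print(manip.get_t())
a=cv2.imread("pics/w_d2.png")[100:270,200:440];b=cv2.imread("pics/s_d2.png")[160:320,120:300]
cv2.imwrite("pics/c4.png",np.vstack([cv2.resize(a,(420,298)),cv2.resize(b,(420,373))[:300]]))
E
```

```text
hole [ 0.54538261 -0.06743868  0.105     ]
False [ 0.48145433 -0.33221549  0.13157267]
8.5333
```

View pics/c4.png

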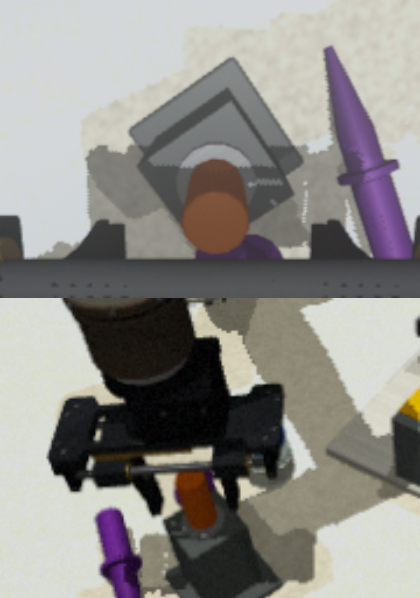

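The fingers straddle the orange handle, and the purple one leans behind it, clear of the fingers. Now I'll grip and lift.

```bash
python3 - 2>/dev/null <<'E'
from h import *
manip.set_gripper(.0,35); print("w",manip.get_grip_width())
p=manip.get_position()
print(manip.move_l([p[0],p[1],p[2]+.125],speed=.10),manip.get_ft_force(),manip.get_grip_width())
shot("scene","s_d3.png");shot("wrist","w_d3.png")
print(manip.get_t())
a=cv2.imread("pics/w_d3.png")[100:320,140:520];b=cv2.imread("pics/s_d3.png")[120:320,120:320]
cv2.imwrite("pics/c5.png",np.hstack([cv2.resize(a,(460,266)),cv2.resize(b,(300,266))]))
E
```

```text
w 0.027334310143878812
False [ 0.17122676  0.26135837 -2.05332456] 0.02727478602329605
10.725
```

View pics/c5.png

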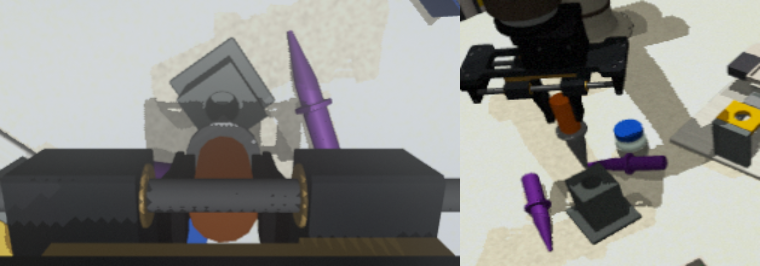

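```bash
python3 - 2>/dev/null <<'E'
from h import *
a=cv2.imread("pics/w_d3.png")[160:300,260:390]
c=manip.camera_info("wrist");M=np.linalg.inv(np.array(c["tool_from_camera"]));C=(c,M[:3,:3],M[:3,3])
b=a.copy()
for y in (-.006,-.003,0,.003,.006):
  print(y,"collar front",proj(C,[.0256,y+.021,0]).round(1),"collar bottom front",proj(C,[.0316,y+.021,0]).round(1),"tip",proj(C,[.1176,y,0]).round(1), "top back edge",proj(C,[-.0364,y-.014,0]).round(1), "top front",proj(C,[-.0364,y+.014,0]).round(1))
cv2.imwrite("pics/c6.png",cv2.resize(a,None,fx=5,fy=4,interpolation=cv2.INTER_CUBIC))
E
```

```text
-0.006 collar front [323.7 205.3] collar bottom front [323.7 203. ] tip [323.8 201.2] top back edge [323.6 307.7] top front [323.5 254.9]
-0.003 collar front [323.7 200.9] collar bottom front [323.7 198.7] tip [323.8 198.2] top back edge [323.6 302.3] top front [323.5 248.9]
0 collar front [323.7 196.5] collar bottom front [323.7 194.4] tip [323.8 195.3] top back edge [323.6 296.8] top front [323.5 242.8]
0.003 collar front [323.7 192. ] collar bottom front [323.7 190.1] tip [323.8 192.3] top back edge [323.6 291.3] top front [323.5 236.7]
0.006 collar front [323.7 187.5] collar bottom front [323.7 185.7] tip [323.8 189.3] top back edge [323.6 285.7] top front [323.5 230.6]
```

View pics/c6.png

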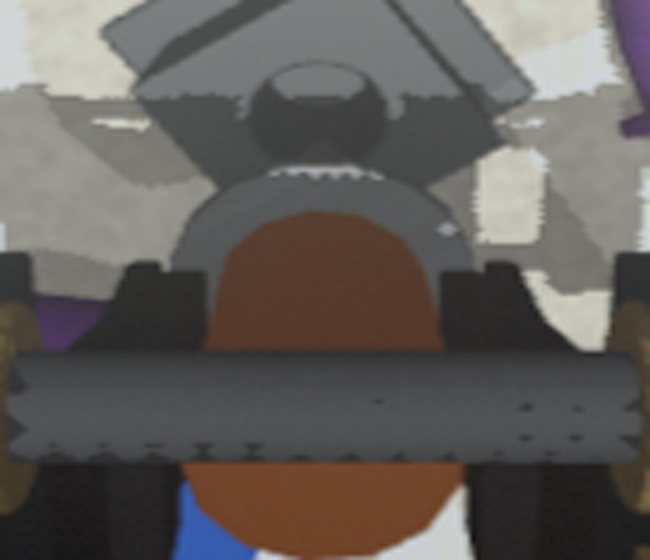

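The drift is held, but it may be tilted a few degrees about the jaw axis, since the purple one had leaned on it. I'll move above the lug and check the tilt with the fixed cameras.

```bash
python3 - 2>/dev/null <<'E'
from h import *
manip.goto([.547,-.068,.26],down(-1.4))
T=toolT();np.save("c4.npy",T)
C,im=shot("scene","s_h.png");Ct,_=shot("top","t_h.png");shot("wrist","w_h.png")
for y,a in ((0,0),(-.003,0),(-.003,-.06),(-.003,.06)):
    # drift point at height h above origin; a: slope dy/d(down)
    P=lambda h:(T@np.array([.0316-h,y+a*(.0316-h),0,1]))[:3]
    print(y,a,"scene tip",proj(C,P(-.086)).round(1),"orig",proj(C,P(0)).round(1),"top",proj(C,P(.068)).round(1))
print(manip.get_t())
u,v=proj(C,T[:3,3]).astype(int);print(u,v)
a=im[v-45:v+75,u-60:u+60,::-1];cv2.imwrite("pics/c7.png",cv2.resize(a,(600,600),interpolation=cv2.INTER_CUBIC))
w=cv2.imread("pics/w_h.png")[150:310,230:420];cv2.imwrite("pics/c8.png",cv2.resize(w,None,fx=4,fy=3.5,interpolation=cv2.INTER_CUBIC))
E
```

```text
0 0 scene tip [307.4 195.4] orig [306.7 168. ] top [306.1 143.4]
-0.003 0 scene tip [306.3 195. ] orig [305.6 167.5] top [304.9 143. ]
-0.003 -0.06 scene tip [303.9 194. ] orig [304.9 167.2] top [305.8 143.3]
-0.003 0.06 scene tip [308.8 196. ] orig [306.3 167.8] top [304.1 142.7]
11.9333
306 156
```

View pics/c7.png

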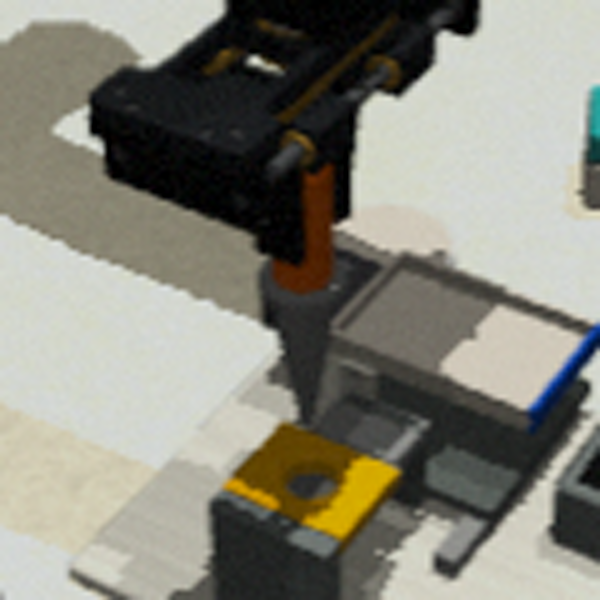

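View pics/c8.png

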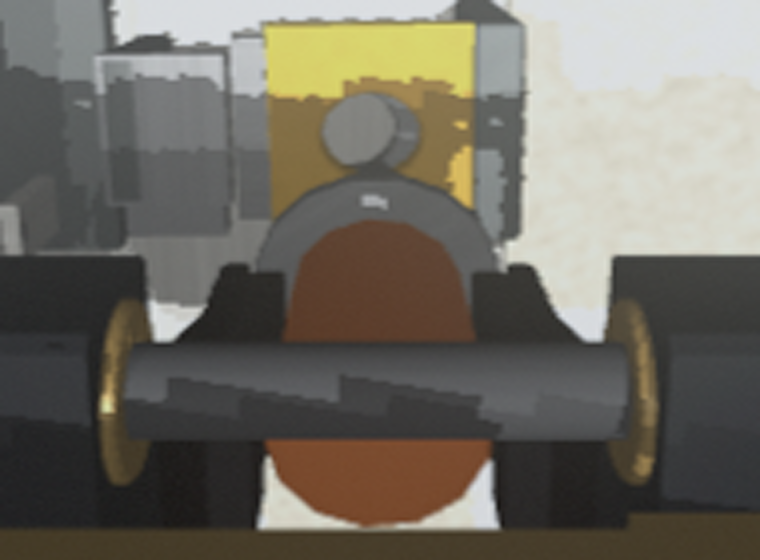

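```bash
python3 - 2>/dev/null <<'E'
from h import *
T=np.load("c4.npy");C=cam("wrist",T);R=T[:3,:3]
for n,uv,z in (("hole",(322.5,187),.105),("tip",(324.5,197),.1424)):
    X=back(C,uv,z);print(n,X.round(4),(R.T@(X-T[:3,3])).round(4))
S=cam("scene");
for n,uv,z in (("hole S",(246+312/5,111+485/5),.105),("tip S",(307.6,195.8),.1424)):
    X=back(S,uv,z);print(n,X.round(4),(R.T@(X-T[:3,3])).round(4))
im=cv2.imread("pics/t_h.png");print(T[:3,3])
im=cv2.imread("pics/top0.png");C=cam("top");u,v=proj(C,[.547,-.068,.105]).astype(int);print(u,v)
cv2.imwrite("pics/c9.png",cv2.resize(im[v-25:v+25,u-30:u+30],(720,600),interpolation=cv2.INTER_CUBIC))
s=cv2.imread("pics/scene0.png");u2,v2=proj(S,[.547,-.068,.105]).astype(int);print(u2,v2)
cv2.imwrite("pics/c10.png",cv2.resize(s[v2-25:v2+25,u2-30:u2+30],(720,600),interpolation=cv2.INTER_CUBIC))
E
```

```text
hole [ 0.5469 -0.0667  0.105 ] [ 0.155   0.0005 -0.0021]
tip [ 0.5451 -0.0691  0.1424] [ 1.176e-01 -1.800e-03  1.000e-04]
hole S [ 0.5523 -0.0719  0.105 ] [0.155  0.0048 0.004 ]
tip S [ 0.5482 -0.0694  0.1424] [0.1176 0.0012 0.0008]
[ 0.54687146 -0.06873814  0.25995539]
345 190
307 206
```

View pics/c9.png

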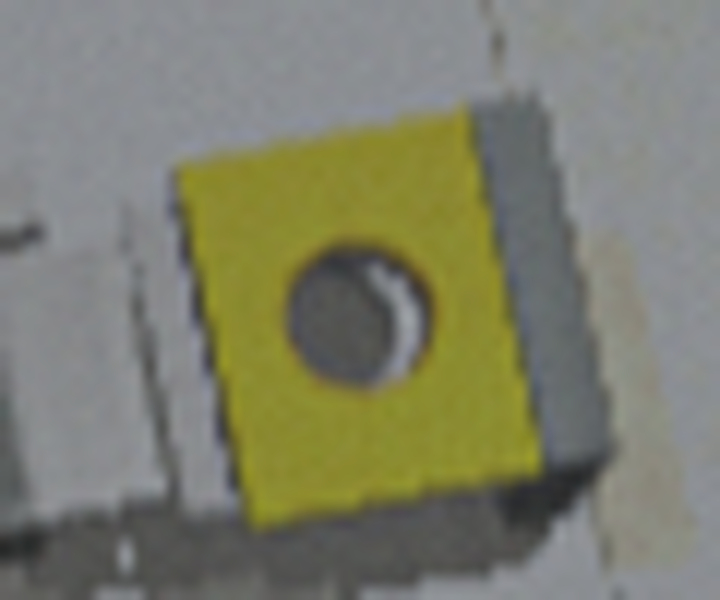

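View pics/c10.png

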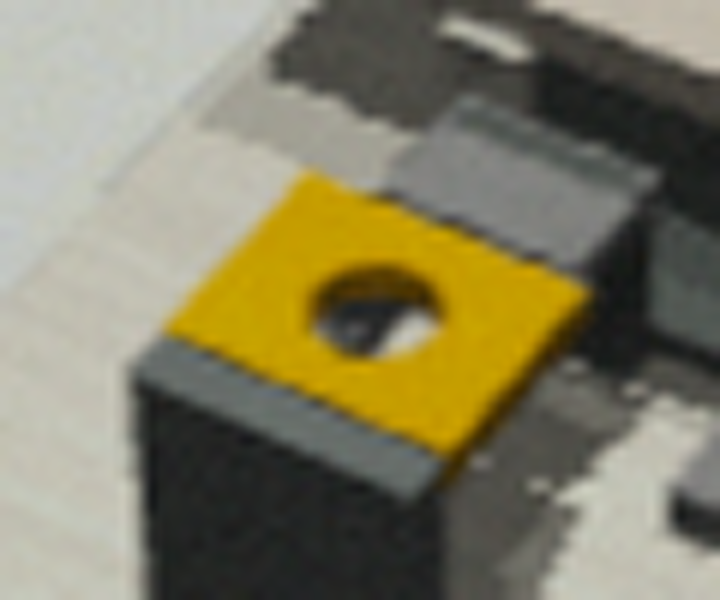

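```bash
python3 - 2>/dev/null <<'E'
from h import *
T=np.load("c4.npy");R=T[:3,:3]
f=lambda X:(R.T@(X-T[:3,3])).round(4)
X=back(cam("top"),(344.5,190.8),.105);print(X.round(4),f(X))
X=back(cam("scene"),(307.8,206.5),.105);print(X.round(4),f(X))
C=cam("top");g=lambda x,y:back(C,(315+x/12,165+y/12),.105)
a,b,c,d=g(178,165),g(470,105),g(542,475),g(255,525)
for p,q in ((d,a),(c,b)): e=(p-q);print(np.degrees(np.arctan2(-e[1],-e[0])),np.linalg.norm(e))
for p,q in ((a,b),(d,c)): e=(p-q);print(np.degrees(np.arctan2(-e[0],e[1])),np.linalg.norm(e))
E
```

```text
[ 0.5468 -0.0665  0.105 ] [ 0.155   0.0004 -0.0023]
[ 0.5476 -0.069   0.105 ] [0.155  0.0007 0.0004]
10.84768965518559 0.06949855495239805
9.287551511198822 0.07127731225183459
10.98892797232496 0.05607557175105893
9.139841949919175 0.05415885029886415
```

```bash
python3 - 2>/dev/null <<'E'
from h import *
o=down(.176-np.pi/2)
manip.set_gripper(0,55)
manip.move_l([.5475,-.067,.26],o,speed=.1)
# tip z = tcp-.1176 ; mouth .105
r=manip.move_l([.5475,-.067,.1976],speed=.08,force_limit=8);print(r,manip.get_position().round(4),manip.get_ft_force().round(2))
C,im=shot("scene","s_i1.png");u,v=307,180;cv2.imwrite("pics/c11.png",cv2.resize(im[v-50:v+50,u-60:u+60,::-1],(600,500),interpolation=cv2.INTER_CUBIC))
shot("wrist","w_i1.png")
print(manip.get_t())
E
```

```text
False [ 0.548  -0.067   0.1982] [ 0.37  0.07 -0.8 ]
13.4333
```

View pics/c11.png

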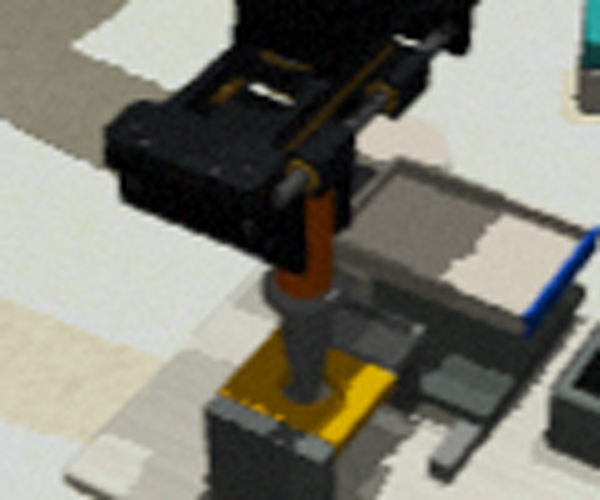

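The tip is in the hole. I'll go on in steps and watch the force.

```bash
python3 - 2>/dev/null <<'E'
from h import *
x,y=.5475,-.067
for z in (.190,.184,.178,.172,.166,.160):
    r=manip.move_l([x,y,z],speed=.05,force_limit=22)
    f=manip.get_ft_force();p=manip.get_position();print(z,r,p.round(4),f.round(1),manip.get_wrist_torque().round(2),round(manip.get_t(),2))
    if r or np.linalg.norm(f[:2])>15: break
shot("scene","s_i2.png")
im=cv2.imread("pics/s_i2.png");u,v=307,180;cv2.imwrite("pics/c12.png",cv2.resize(im[v-50:v+50,u-60:u+60],(600,500),interpolation=cv2.INTER_CUBIC))
E
```

```text
0.19 False [ 0.5471 -0.067   0.1895] [-0.3 -0.4 -1.5] [-0.07 -0.08  0.  ] 13.73
0.184 False [ 0.5471 -0.067   0.1835] [ 0.7  0.4 -3.3] [-0.04 -0.02  0.02] 14.0
0.178 False [ 0.5473 -0.0666  0.1774] [ 0.1  1.1 -2.9] [ 0.72  0.02 -0.01] 14.27
0.172 False [ 0.5473 -0.0667  0.1714] [-1.6  2.3 -3.6] [ 0.95 -0.03 -0.05] 14.53
0.166 False [ 0.5472 -0.067   0.1654] [ 0.7  1.8 -2.5] [ 0.88  0.01 -0.03] 14.8
0.16 False [ 0.5473 -0.067   0.1594] [ 0.9  2.1 -3. ] [ 0.67 -0.07  0.02] 15.07
```

View pics/c12.png

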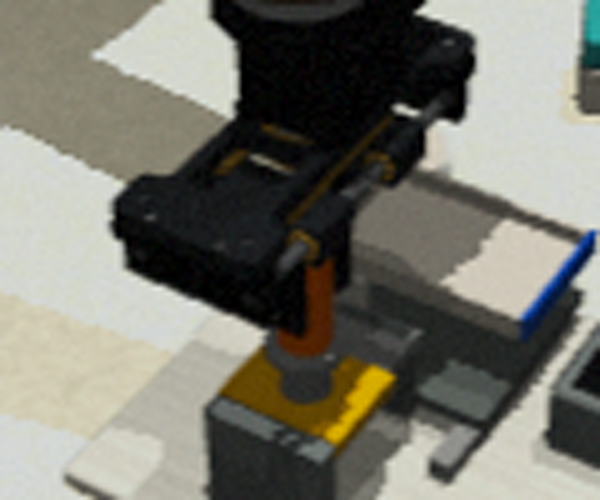

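```bash
python3 - 2>/dev/null <<'E'
from h import *
x,y=.5475,-.067
for z in (.155,.151,.147,.143,.140,.137,.134):
    r=manip.move_l([x,y,z],speed=.04,force_limit=20)
    f=manip.get_ft_force();p=manip.get_position();print(z,r,p.round(4),f.round(1),manip.get_wrist_torque().round(2),round(manip.get_t(),2))
    if r or np.linalg.norm(f[:2])>18: break
shot("scene","s_i3.png")
im=cv2.imread("pics/s_i3.png");u,v=307,190;cv2.imwrite("pics/c13.png",cv2.resize(im[v-50:v+50,u-60:u+60],(600,500),interpolation=cv2.INTER_CUBIC))
E
```

```text
0.155 False [ 0.5474 -0.067   0.1546] [-0.3  1.8 -3.2] [ 0.68 -0.04 -0.03] 15.39
0.151 False [ 0.5474 -0.067   0.1505] [ 0.2  2.5 -3.8] [ 0.68 -0.11  0.02] 15.64
0.147 False [ 0.5474 -0.0671  0.1466] [ 0.2  2.1 -3.8] [ 0.54 -0.12  0.02] 15.89
0.143 False [ 0.5474 -0.0671  0.1427] [ 0.6  1.4 -3.2] [ 0.4  -0.09  0.03] 16.14
0.14 False [ 0.5475 -0.0671  0.1398] [ 0.7 -0.4 -4.1] [ 0.39 -0.18  0.01] 16.39
0.137 False [ 0.5474 -0.0671  0.1368] [-0.8  1.5 -3.3] [ 0.34 -0.11  0.  ] 16.64
0.134 False [ 0.5479 -0.067   0.136 ] [-3.5  2.2  8.4] [0.74 1.04 0.03] 16.89
```

View pics/c13.png

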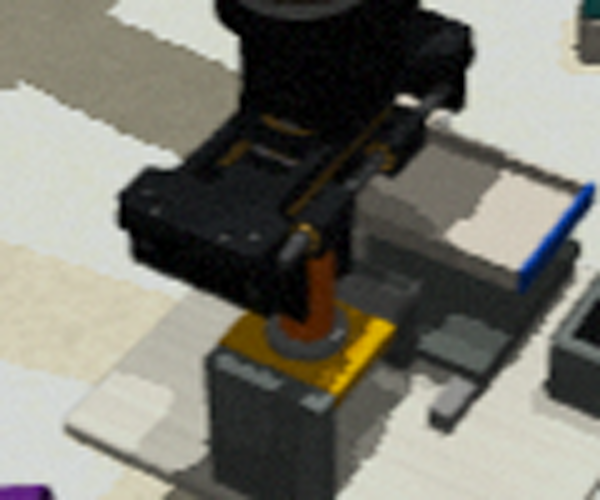

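```bash
python3 - 2>/dev/null <<'E'
from h import *
x,y=.5475,-.067
r=manip.move_l([x,y,.130],speed=.04,force_limit=18);print(r,manip.get_position().round(4),manip.get_ft_force().round(1))
manip.set_gripper(.05); p=manip.get_position();print(p.round(4),manip.get_ft_force().round(1))
manip.move_l([x,y,.23],speed=.15)
print(manip.get_ft_force().round(1))
T=toolT();np.save("c5.npy",T);C,w=shot("wrist","w_i4.png");S,s=shot("scene","s_i4.png")
for t in ("drift","tray_seat","carriage_hole","feeder_hole"): show("wrist",t)
for t in ("drift","tray_seat"): show("scene",t)
print(manip.get_t())
u,v=307,190
cv2.imwrite("pics/c14.png",np.hstack([cv2.resize(s[v-50:v+50,u-50:u+50,::-1],(400,400),interpolation=cv2.INTER_CUBIC),cv2.resize(w[100:260,230:390,::-1],(400,400),interpolation=cv2.INTER_CUBIC)]))
h=[.547,-.0675]
for z in (.105,.111,.173): print(z,proj(C,h+[z]).round(1),proj(S,h+[z]).round(1))
E
```

```text
False [ 0.548  -0.067   0.1359] [-10.8   5.4  24.8]
[ 0.5475 -0.0671  0.1298] [ 0.8 -0.3  0.6]
[-0.4  0.6 -0.2]
wrist drift [(0.67, [0.5473, -0.068, 0.1071])]
wrist tray_seat [(0.79, [0.5188, 0.0863, 0.0812])]
wrist carriage_hole []
wrist feeder_hole []
scene drift [(0.98, [0.4027, -0.3937, 0.0212]), (0.76, [0.5434, -0.0685, 0.1043]), (0.61, [0.4333, -0.2351, 0.0178])]
scene tray_seat [(0.64, [0.5151, 0.0829, 0.0797])]
19.125
0.105 [325.1 193.4] [308.  206.1]
0.111 [325.1 194.8] [308.  204.4]
0.173 [325.3 213.3] [307.5 185.8]
```

View pics/c14.png

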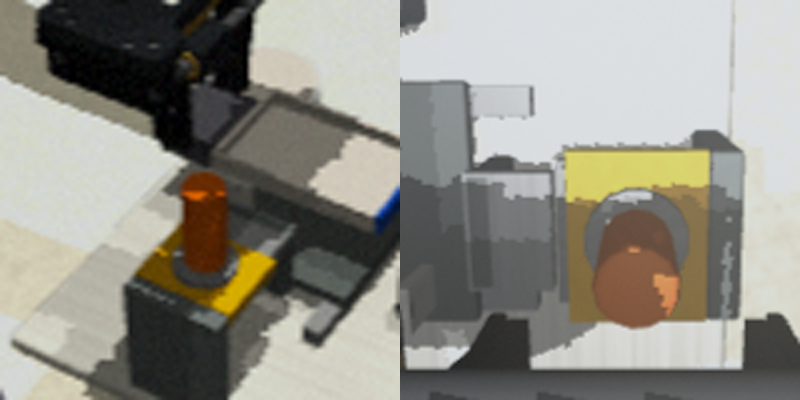

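The drift is home. The collar sits flat on the lug, and the handle end is at scene pixel (308,185.7) against a predicted (307.5,185.8). Next is the box.

```bash
python3 - 2>/dev/null <<'E'
from h import *
manip.set_gripper(.087)
b=np.radians(35.3);th=b-np.pi/2
manip.goto([.45,.365,.26],down(th))
C,im=shot("wrist","w_b2.png")
im=im[:,:,::-1].copy();hsv=cv2.cvtColor(im,cv2.COLOR_BGR2HSV);m=cv2.inRange(hsv,(78,60,15),(105,255,255));n,l,s,c=cv2.connectedComponentsWithStats(m);i=1+s[1:,4].argmax();print(s[i])
p=np.argwhere(l==i)[:,::-1].astype(float);W=np.array([back(C,q,.06)[:2] for q in p]);print(cv2.minAreaRect(W.astype(np.float32)*1000))
show("wrist","slide_box");print(manip.get_t())
E
```

```text
[ 297  129   51   79 3851]
((459.7715148925781, 374.5611572265625), (96.91812133789062, 61.08043670654297), 35.1881103515625)
wrist slide_box [(0.81, [0.4569, 0.3754, -0.004])]
21.7583
```

View pics/w_b2.png

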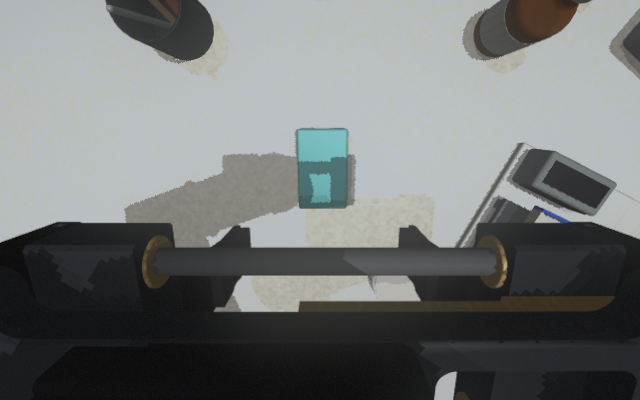

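The box lid is square to the gripper at (322,168), and the estimates agree: (0.460, 0.374), 35.2°. Now I'll grasp it.

```bash
python3 - 2>/dev/null <<'E'
from h import *
th=np.radians(35.2)-np.pi/2
manip.goto([.460,.374,.11],down(th))
print(manip.move_l([.460,.374,.026],speed=.1,force_limit=6),manip.get_position().round(4))
manip.set_gripper(0.04,22);print(manip.get_grip_width(),manip.get_ft_force().round(1))
p=manip.get_position()
manip.move_l([.460,.374,.23],speed=.15)
print(manip.get_ft_force().round(1),manip.get_grip_width())
yaw=.176;seat=np.array([.547+.001*np.cos(yaw)-.152*np.sin(yaw),-.0675+.001*np.sin(yaw)+.152*np.cos(yaw)]);print(seat)
manip.goto([*seat,.20],down(yaw-np.pi/2))
T=toolT();np.save("c6.npy",T);C,w=shot("wrist","w_b3.png");S,s=shot("scene","s_b3.png");shot("top","t_b3.png")
u,v=335,175
cv2.imwrite("pics/c15.png",np.vstack([cv2.resize(s[v-60:v+60,u-80:u+80,::-1],(600,450)),cv2.resize(w[60:300,120:520,::-1],(600,360))[:150*2][:150*1]]) if 0 else cv2.resize(s[v-60:v+60,u-80:u+80,::-1],(800,600)))
print(manip.get_t())
E
```

```text
False [0.4604 0.3746 0.0268]
0.06171671064043348 [-0.3 -0.2  1.6]
[ 0.7 -0.7 -3.1] 0.06175526801942502
[0.52137045 0.08232699]
26.775
```

View pics/c15.png

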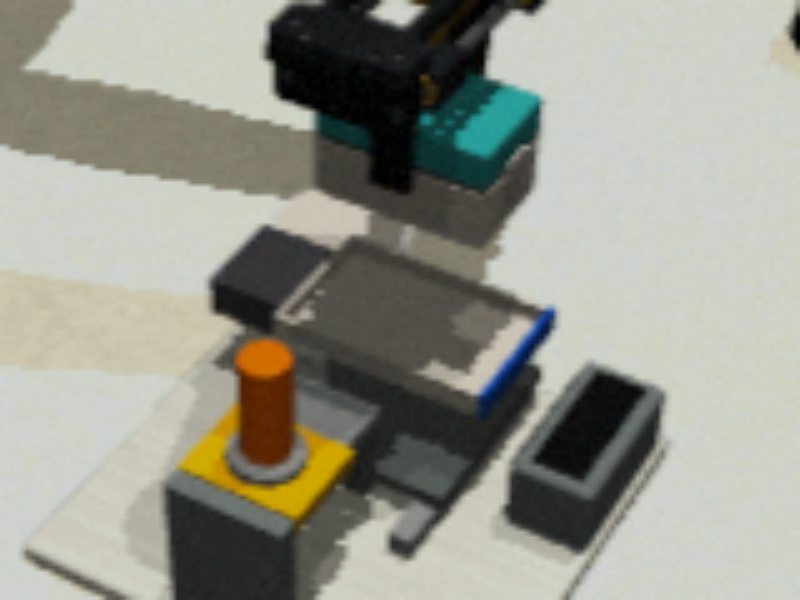

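View pics/w_b3.png

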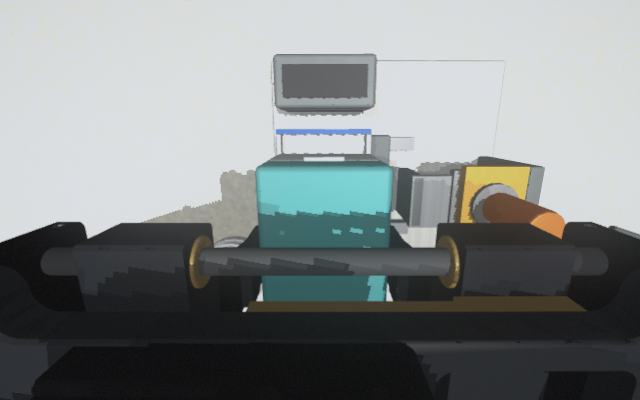

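```bash
python3 - 2>/dev/null <<'E'
from h import *
T=np.load("c6.npy");C=cam("wrist",T)
X=back(C,(323.5,131),.088);print((T[:3,:3].T@(X-T[:3,3])).round(4))
x,y=T[:2,3]; yaw=.176
x,y=.5214,.0823
print(manip.move_l([x,y,.118],speed=.1))
print(manip.get_ft_force().round(1))
for z in (.114,.111,.1085,.1065):
    r=manip.move_l([x,y,z],speed=.03,force_limit=2.5);print(r,manip.get_position().round(4),manip.get_ft_force().round(1))
    if r: break
S,s=shot("scene","s_b4.png");u,v=335,185;cv2.imwrite("pics/c16.png",cv2.resize(s[v-60:v+60,u-80:u+80,::-1],(800,600)))
shot("top","t_b4.png");print(manip.get_t())
E
```

```text
[ 0.1123  0.0613 -0.0008]
False
[ 0.2 -0.  -2.3]
False [0.5214 0.0823 0.1141] [-0.6 -0.2 -3.9]
False [0.5212 0.0822 0.1108] [-0.6 -0.2 -3.3]
False [0.5213 0.0823 0.1083] [-1.   0.9 -3.7]
False [0.5213 0.0822 0.1063] [-0.8 -0.5 -3.8]
28.875
```

View pics/c16.png

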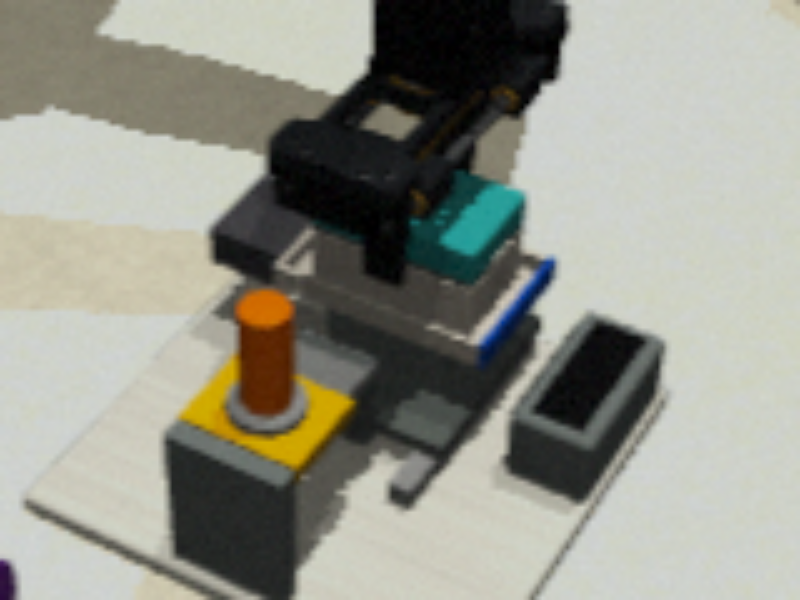

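The box is inside the walls and about to touch the floor. I'll lower the last bit, let go slightly and look again.

```bash
python3 - 2>/dev/null <<'E'
from h import *
x,y=.5213,.0823
for z in (.1052,.1042,.1032):
    r=manip.move_l([x,y,z],speed=.02,force_limit=1.8);f=manip.get_ft_force();print(r,manip.get_position().round(4),f.round(1))
    if r or f[2]>-2: break
manip.set_gripper(.076);print(manip.get_grip_width())
manip.hold(1.2)
S,s=shot("scene","s_b5.png");u,v=335,185;cv2.imwrite("pics/c17.png",cv2.resize(s[v-60:v+60,u-80:u+80,::-1],(800,600)));print(manip.get_t(),manip.get_ft_force().round(1))
E
```

```text
False [0.5213 0.0823 0.1052] [ 0.4 -0.1 -2.1]
False [0.5217 0.0824 0.1048] [-0.5 -0.3  0.7]
0.07614334514644663
31.2167 [-0.   0.1 -0.1]
```

View pics/c17.png

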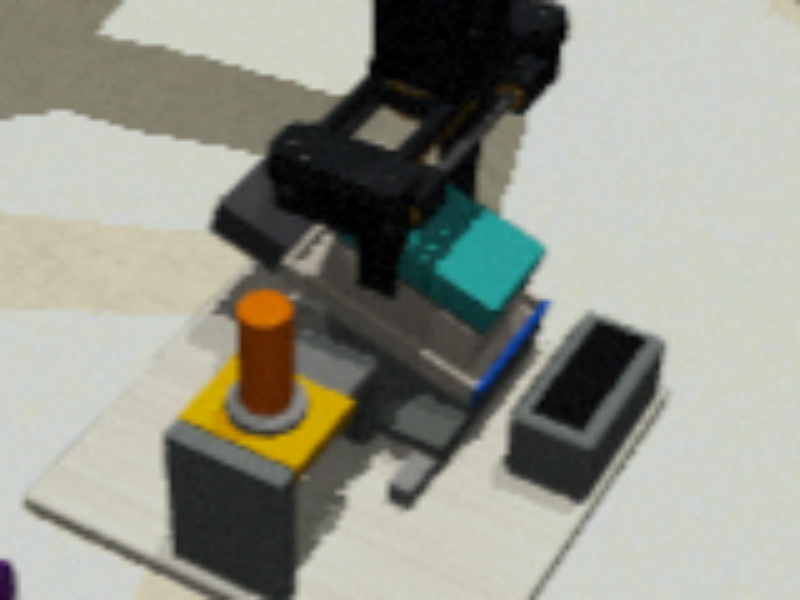

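The tray tipped with the box in it, sitting square. I'll retreat straight up and do the final check.

```bash
python3 - 2>/dev/null <<'E'
from h import *
manip.set_gripper(.082)
manip.move_l([.5213,.0823,.27],speed=.15)
manip.goto([.38,.3,.30],down(.176-np.pi/2))
manip.hold(.5)
S,s=shot("scene","s_f.png");Ct,t=shot("top","t_f.png")
show("top","drift");show("scene","drift");show("top","slide_box");show("scene","slide_box")
for n in ("reagent","stain_jar","dishes","open_slide_tray"): show("scene",n)
print(manip.get_t())
u,v=335,185
cv2.imwrite("pics/c18.png",np.hstack([cv2.resize(s[v-65:v+85,u-75:u+75,::-1],(400,400)),cv2.resize(t[130:290,230:390,::-1],(400,400))]))
E
```

```text
top drift [(0.8, [0.5445, -0.0684, 0.1107]), (0.68, [0.4016, -0.3956, 0.0169]), (0.63, [0.4284, -0.2355, 0.0197])]
scene drift [(0.88, [0.5451, -0.0698, 0.1055]), (0.72, [0.4276, -0.2323, 0.0203]), (0.71, [0.4034, -0.3934, 0.0212])]
top slide_box [(0.74, [0.52, 0.0796, 0.0623])]
scene slide_box [(0.82, [0.5183, 0.0807, 0.0661])]
scene reagent [(0.8, [0.7297, 0.2883, 0.0003])]
scene stain_jar [(0.71, [0.3967, -0.1977, -0.0033])]
scene dishes [(0.68, [0.3851, 0.1772, 0.0002])]
scene open_slide_tray [(0.62, [0.7211, -0.3529, 0.0025])]
34.9417
```

View pics/c18.png

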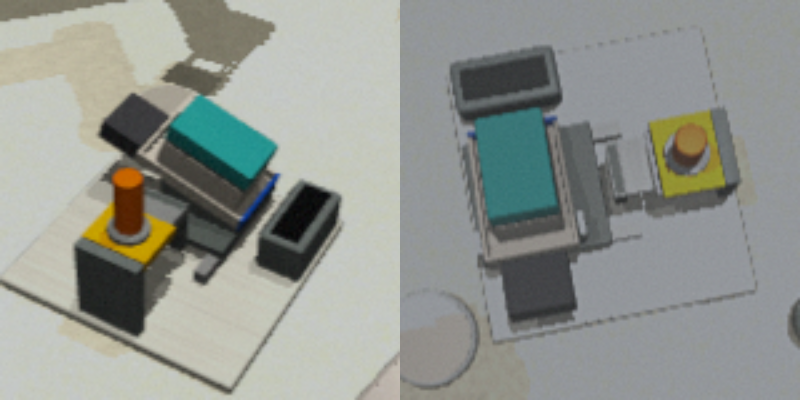

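View pics/t_f.png

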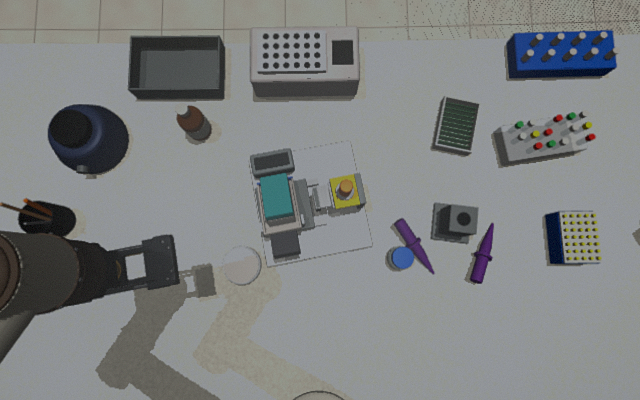

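```bash
python3 -c "
from plant import manip
manip.job_done()"
```

```text
the job is handed in; nothing more can be done
```

The drift is home in the lug, the box is on the tipped tray, and I handed the job in at about 35 s of the 64 s.

- **Drift:** I took the orange-handled drift from its stand and pushed it down through the lug and tongue. I pressed at about 25 N against the lug before letting go. The collar sits flat on the lug, and the handle end shows within a pixel of where it should be. The tray end of the carriage shifted about 5 mm into line.
- **Box:** I set it lid up and lengthwise on the tray, with a light touch on the floor. When I let go, the tray tipped towards the bay. The last pictures show the box square inside the walls, the tray fully down and the gripper clear.
- **Bystanders:** The reagent bottle, jar, dishes and open slide tray read within measurement error of where they started.
- **Not as at the start:** The two purple look-alikes appeared to be standing on their points and are now lying on the bench. One had toppled and another was leaning on the stand before I first reached down, and the gripper never touched either. The leaning one fell when I drew the orange drift out, and it ended up close to the jar, which did not move.
- **Disagreements:** The scene camera and the wrist camera differed by 2–4 mm on how the drift sat in the grip. It went in without any trouble.

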